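# Lift the retaining plate off the vial rocker

## Task

The vial rocker has stopped with its deck tipped towards you. Lift the blue retaining plate, the one with the black handle, straight off its two pins, square to the deck, without cocking it or forcing it against the pins; they are worn a little out of square, so feel your way up and let the plate follow them. Then set it down, not dropped, in the shallow steel tray so that it lies flat inside the rim, handle up, and let go. The four vials stay standing in their pockets and everything else on the counter stays where it is.

Things in the scene. Friction and masses are not known exactly. Their poses are not given: they have to be found in the camera images.
- deck: Tilting deck of the rocking mixer, 150 x 214 mm. Origin: middle of its underside, on the rocking axis 105 mm above the counter. z: square to the deck, along the pins; y: rocking axis; x: up the slope. Stopped tilted 27.5 degrees about y, z leaning to the operator (-x side); a worm gear locks it. White vial block on it: 4 pockets 29 mm wide at (+-30, +-36) mm, z = 14 (floor) to 36.
- rocker: White base of the rocking mixer, 200 (x) x 220 (y) x 55 mm, fixed, knobs on its -x face; a pedestal carries the deck. Origin: centre of its underside.
- pin_left (a point): Foot of the steel pin on the deck's +y side, at (0, 76, 46) mm in the deck's frame, the middle of the top of the 18 mm wide shoulder on which the plate rests. The pin is 10 mm in diameter and stands 72 mm out of the shoulder. Worn: both pins lean up to 5 degrees up or down the slope, alike, and up to 5 degrees (this pin; the other 2) sideways; this differs every time and no pose shows it.
- pin_right (a point): Foot of the other, equal pin, at (0, -76, 46) mm in the deck's frame.
- plate: Blue metal plate, 110 (x) x 190 (y) x 8 mm, about 0.42 kg, loose on the pins. Origin: centre of its flat underside; z out of its top. Starts on the shoulders, parallel to the deck, origin at deck (0, 0, 46) mm. Round 12 mm bore at (0, 76), 12 x 23 mm slot (long in y) at (0, -76) mm, in brass bushings up to z = 20 mm: must rise 72 mm to leave the pins; binds if cocked or pulled sideways.
- handle (a point): On the plate, at (0, 0, 34) mm in its frame: middle of the upper part of its black flat-sided handle block, which is 14 mm thick (plate x), 60 mm long (plate y) and reaches from z = 8 to z = 44 mm. Vial caps beside it stand up to z = 13 mm.
- tray: Shallow stainless tray, fixed to the counter, 180 (x) x 260 (y) mm outside, 174 x 254 mm inside, rim 16 mm tall. Origin: centre of its underside, on the counter; inner floor at z = 3 mm; z up.
- vial1: Black-capped amber vial in the deck's pocket at (-30, -36) mm: body 27 mm across and 31 mm tall, cap 16 mm across, 45 mm tall in all. Origin: centre of its base, z along the vial.
- vial2: Black-capped amber vial in the deck's pocket at (-30, 36) mm: body 27 mm across and 31 mm tall, cap 16 mm across, 45 mm tall in all. Origin: centre of its base, z along the vial.
- vial3: Black-capped amber vial in the deck's pocket at (30, -36) mm: body 27 mm across and 31 mm tall, cap 16 mm across, 45 mm tall in all. Origin: centre of its base, z along the vial.
- vial4: Black-capped amber vial in the deck's pocket at (30, 36) mm: body 27 mm across and 31 mm tall, cap 16 mm across, 45 mm tall in all. Origin: centre of its base, z along the vial.
- spare_vial: amber glass vial with a white cap, 27 mm across, 45 mm tall; origin: centre of its base. Bystander.
- jar_a: amber jar with a black lid, 68 mm across, 85 mm tall; origin: centre of its base. Bystander.
- jar_b: a second amber jar like jar_a. Bystander.
- bowl: small steel bowl, 90 mm across, 35 mm tall; origin: centre of its base. Bystander.
- brush: thin black pigment brush lying on the counter, 150 mm long, 6 mm thick, along its x; origin under its middle. Bystander.
- cap: white plastic screw cap lying on the counter, 34 mm across, 12 mm tall; origin: centre of its base. Bystander.
- pot: small white ceramic pot, 38 mm across, 22 mm tall; origin: centre of its base. Bystander.

How it is judged:
By the outcome, as a careful person would: the job done as asked, in the order asked, and still so for the second after the job is handed in, with the robot touching nothing.
It also fails if it takes over 61 s, if anything falls off the work surface, if the arm or the gripper's body presses on something with over 40 N, if the wrist force passes 120 N, or if a joint passes its speed limit or range.

## Robot

A 6-joint arm with a two-finger parallel gripper is mounted at the origin on the work surface. World frame = base frame: x ahead of the robot, y to its left, z up, the work surface at z = 0. Lengths are in m, angles in rad, forces in N, time in s.
With the tool pointing down it reaches from about 0.35 to 0.775 m from the base axis. Payload 7.3 kg.
Tool frame: the origin (TCP) lies at the very end of the fingers, on their centre line; the grasp point (between the pads) lies 19 mm behind it (robot.tcp_to_grasp is the z of the grasp point in the tool frame, in m); z points along the fingers, y is the line along which they close (so a half turn about z gives the same grasp; the last joint's range is limited). The gripper opens to 92 mm and grips with 3 to 60 N. Pads are 19 mm wide; open, the fingers measure 130 mm over their backs; the gripper's body (75 mm by 190 mm) begins 47 mm behind the grasp point.
Start: joints at [-1.425, 0.342, 1.524, -0, 1.275, -0.146], TCP at [0.151, -0.503, 0.227] pointing down, gripper open.
Joint ranges: [-2.53, 2.53], [-0.77, 2.02], [0.04, 2.7], [-1, 4.14], [0.28, 2.66], [-3.11, 3.11]. Speed limits (rad/s): [2.57, 2.57, 3.14, 3.14, 3.14, 3.14].

## Interface

Orientations are given as [roll, pitch, yaw] about the fixed x, y, z axes, in that order (R = Rz(yaw) Ry(pitch) Rx(roll)).
In Python, from cell import monitor, read_camera, get_calibration, job, robot gives the robot as it stands. The module is installed in compiled form; this text tells all that it offers.
- The arm moves only by the tool send_rows, never from a script. Its argument "targets" is a list of rows, each an object with "translation": the shift along the tool's x, y, z in cm, a list of three; "spin": the turn about the tool's z in degrees; "jaw": the opening, from 0 (shut) to 1 (fully open). A call has exactly 5 rows; each row is the pose to reach, as a shift and turn from the pose commanded when the call began, along the tool's axes at that moment; what a row does not reach only later rows make up. A row lasts 1/10 s, in which the tool goes at most 50 mm and 8.59 degrees, less where a joint would pass 70% of its speed; a pose out of reach is approached as far as the arm can. A call with a gripper value outside its range is refused whole. The fingers move at their own pace and stop on an object; "force" is the grip in N (left out, the last holds). Time passes only in rows, so rows that repeat a pose let the fingers close, or fill a call up. It gives the time, the measured TCP pose, the force, the opening and the grip force at its end, in the units of the state.
- monitor.observe(): the state, without advancing time (a new reading comes with each control period).
- read_camera(name): name is "scene" or "top" or "wrist"; returns (picture, depth): 400x640x3 uint8, red, green, blue; 400x640 float32, m along the optical axis (not along the pixel's ray), 0 where there is no reading.
- get_calibration(name): a dict with "intrinsics" (3x3 intrinsics, pixels), "origin" and "orientation" of the camera in the world; the wrist camera has in their place "hand_eye" (4x4, takes a point from camera to tool coordinates, whose origin is the TCP and whose axes are the flange's). Camera axes: x right, y up, looking along -z (the intrinsics and any distortion apply to the point x, -y, -z); pixel columns grow to the right and rows downward; lengths in m; the calibration is good to about 2 mm. A picture is of the moment at which its call begins: read the wrist's pose just before it. get_calibration takes no time and is no camera call.
- job.hand_in(): hands the job in; it is judged then, once.
The state is a dict: "time": time; "qpos": joint angles; "qvel": joint speeds; "joint_efforts": joint torques, N m; "tool_pos": TCP position; "tool_rot": TCP orientation; "contact_force": force on the tool from outside, world axes, zero at the start; "torque": the same for the moment, N m; "opening": finger opening in m; "grip_force": force on a finger pad.
Only numpy, scipy, OpenCV 4.12 (cv2) and the standard library are available. Lean on these libraries where they do the work, as an engineer would, in place of code of your own. Each camera call takes 0.05 s, during which the arm holds its last target. There are 200 camera calls.

## Working session

There is one attempt and no reset: what is moved stays moved. The work goes in short steps, Python scripts to look and compute and a tool call to move; the robot and the scene stay as the last step left them, time stands still between calls to the robot, and variables do not carry over. Pictures are saved under pics/ and viewed, at most 10 in all, crops included, and the job is handed in when it is done.

Besides the shell and the picture viewer there is one more tool, called after ">>>" as a command line: name --argument value ..., lists and objects as JSON in quotes. send_rows: Moves the arm, as the interface text tells. Its arguments: {"type":"object","properties":{"targets":{"type":"array"},"force":{"type":"number"}},"required":["targets"]}

```bash
mkdir -p pics
python3 - <<'E'
from cell import monitor, read_camera, get_calibration, job, robot
import cv2, numpy as np
s=monitor.observe(); print({k:np.round(v,4) for k,v in s.items()})
print(robot.tcp_to_grasp)
ims=[]
for n in ("scene","top"):
    im,d=read_camera(n); np.savez(f"{n}.npz",im=im,d=d); c=get_calibration(n); print(n,c)
    cv2.imwrite(f"pics/{n}0.png",im[:,:,::-1])
print(get_calibration("wrist"))
E
```

```text
{'time': np.float64(0.0), 'qpos': array([-1.425 ,  0.3427,  1.525 ,  0.    ,  1.2754, -0.146 ]), 'qvel': array([ 0.0003, -0.0005,  0.002 ,  0.0003, -0.0018, -0.0007]), 'joint_efforts': array([-1.50000e-03, -4.31252e+01, -2.44220e+01,  7.17000e-02,
        5.62000e-02, -1.00000e-04]), 'tool_pos': array([ 0.151 , -0.5024,  0.226 ]), 'tool_rot': array([-3.1401e+00, -2.0000e-04,  2.9180e-01]), 'contact_force': array([0.3332, 0.427 , 0.0058]), 'torque': array([0.0573, 0.0142, 0.0141]), 'grip_force': np.float64(0.0), 'opening': np.float64(0.092)}
-0.0188
scene {'intrinsics': array([[486.10712998,   0.        , 320.2933616 ],
       [  0.        , 486.10712998, 206.68941007],
       [  0.        ,   0.        ,   1.        ]]), 'origin': array([ 1.04981433, -0.56888123,  0.67464536]), 'orientation': array([0.95813656, 0.01038378, 0.6948317 ])}
top {'intrinsics': array([[365.90309043,   0.        , 318.34001627],
       [  0.        , 365.90309043, 196.75787792],
       [  0.        ,   0.        ,   1.        ]]), 'origin': array([ 0.5137042 , -0.03156628,  0.79756043]), 'orientation': array([ 0.08272157,  0.03919571, -1.54841127])}
{'intrinsics': array([[289.91269384,   0.        , 314.84683786],
       [  0.        , 289.91269384, 200.44507408],
       [  0.        ,   0.        ,   1.        ]]), 'hand_eye': array([[ 1.17569509e-03,  9.64453593e-01,  2.64249662e-01,
         7.14120500e-02],
       [ 9.99998586e-01, -1.45156170e-03,  8.48706736e-04,
        -1.89182878e-04],
       [ 1.20211295e-03,  2.64248291e-01, -9.64453937e-01,
        -1.58254052e-01],
       [ 0.00000000e+00,  0.00000000e+00,  0.00000000e+00,
         1.00000000e+00]])}
```

View pics/scene0.png

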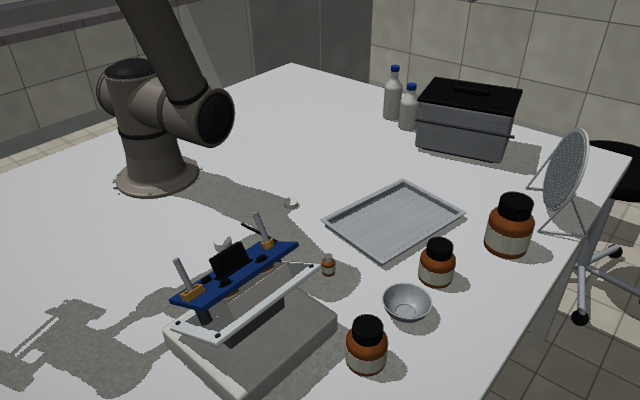

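View pics/top0.png

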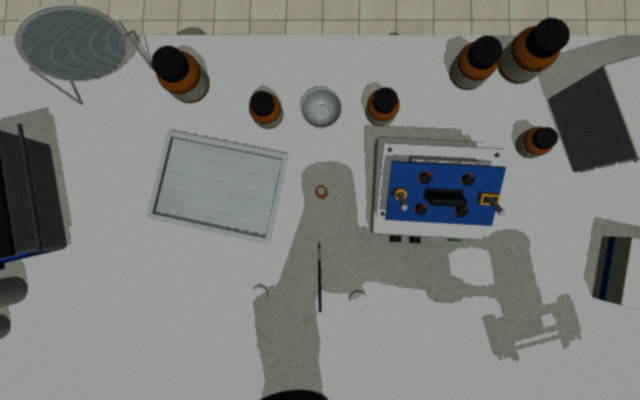

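The scene view shows the rocker at lower left, with the blue plate around (235,272), its handle at (230,260) and the pin tips near (178,262) and (258,214). The tray spans roughly (403,181) to (384,262). In the top view the plate is at (445,195), the handle at (445,197), and the tray corners are near (170,130), (287,153), (268,242) and (149,215).

```bash
cat > h.py <<'E'
import numpy as np, cv2
from scipy.spatial.transform import Rotation as Ro
from cell import get_calibration
def cam(n,pose=None):
    c=get_calibration(n); K=c["intrinsics"]
    if n=="wrist":
        T=np.eye(4);T[:3,:3]=Ro.from_euler('xyz',pose[1]).as_matrix();T[:3,3]=pose[0];T=T@c["hand_eye"];return K,T[:3,:3],T[:3,3]
    return K,Ro.from_euler('xyz',c["orientation"]).as_matrix(),c["origin"]
def rays(C,px):
    K,R,o=C; px=np.atleast_2d(px).astype(float)
    d=np.c_[(px[:,0]-K[0,2])/K[0,0],-(px[:,1]-K[1,2])/K[1,1],-np.ones(len(px))]
    return d@R.T
def pts(C,px,depth):  # depth along the axis
    return C[2]+rays(C,px)*np.asarray(depth)[:,None]
def onz(C,px,z):
    r=rays(C,px); return C[2]+r*((z-C[2][2])/r[:,2])[:,None]
def tri(Cs,pxs):
    A=np.zeros((3,3));b=np.zeros(3)
    for C,p in zip(Cs,pxs):
        r=rays(C,p)[0];r/=np.linalg.norm(r);P=np.eye(3)-np.outer(r,r);A+=P;b+=P@C[2]
    x=np.linalg.solve(A,b)
    return x,[np.linalg.norm(np.cross(x-C[2],rays(C,p)[0]/np.linalg.norm(rays(C,p)[0]))) for C,p in zip(Cs,pxs)]
E
python3 - <<'E'
from h import *
np.set_printoptions(precision=4,suppress=True)
roi={"top":(360,130,530,250),"scene":(150,200,320,350)}
for n in ("top","scene"):
    f=np.load(n+".npz");im,d=f["im"],f["d"];C=cam(n)
    x0,y0,x1,y1=roi[n]
    hsv=cv2.cvtColor(im,cv2.COLOR_RGB2HSV)
    m=cv2.inRange(hsv,(105,120,30),(125,255,255));w=np.zeros_like(m);w[y0:y1,x0:x1]=1;m=m*w
    m=cv2.erode(m,np.ones((3,3)))
    v,u=np.nonzero((m>0)&(d>0));P=pts(C,np.c_[u,v],d[v,u])
    c=np.median(P,0)
    for _ in range(4):
        c=P.mean(0);U,S,V=np.linalg.svd(P-c,full_matrices=False);nn=V[2]*np.sign(V[2][2]);r=(P-c)@nn;P=P[abs(r)<max(2.5*r.std(),.002)]
    rt=cv2.minAreaRect(np.float32((P-c)@V[:2].T)); cc=c+np.array(rt[0])@V[:2]
    bx=c+cv2.boxPoints(rt)@V[:2]
    print(n,len(P),"normal",nn,"tilt",np.degrees(np.arccos(nn[2])),"rms",r.std(),"rect",rt,"\ncentre top face",cc,"origin",cc-.008*nn,"\n",bx)
    # dark handle: points above plane
    v,u=np.nonzero((w>0)&(d>0)&(im.max(2)<45));Q=pts(C,np.c_[u,v],d[v,u]);hh=(Q-cc)@nn
    k=(hh>.012)&(hh<.042)&(np.linalg.norm(Q-cc,axis=1)<.06);print("handle",k.sum(),Q[k].mean(0),"h max",np.percentile(hh[k],[5,95]))
    s=4 if n=="scene" else 4
    cv2.imwrite(f"pics/{n}_crop.png",cv2.resize(im[y0:y1,x0:x1,::-1],None,fx=s,fy=s if n=="top" else s,interpolation=cv2.INTER_CUBIC))
t=[(170,130),(287,153),(268,242),(149,215)]; s=[(403,181),(465,214),(384,262),(322,221)]
T=onz(cam("top"),t,.016);S=onz(cam("scene"),s,.016);print("tray top\n",T,T.mean(0),"\nscene\n",S,S.mean(0))
E
```

```text
top 4010 normal [-0.4638  0.0168  0.8858] tilt 27.650207538184787 rms 0.0009797813496765545 rect ((0.0001064687967300415, -0.004590235650539398), (0.10661296546459198, 0.18553565442562103), 89.35193634033203) 
centre top face [ 0.5759 -0.2224  0.1528] origin [ 0.5797 -0.2225  0.1458] 
 [[ 0.5251 -0.3132  0.128 ]
 [ 0.5324 -0.1278  0.1282]
 [ 0.6268 -0.1316  0.1777]
 [ 0.6195 -0.317   0.1774]]
handle 447 [ 0.5639 -0.2204  0.1811] h max [0.0152 0.0373]
scene 1393 normal [-0.4556  0.016   0.89  ] tilt 27.12173993958528 rms 0.0008807113800533322 rect ((0.0086045041680336, 0.02388760820031166), (0.10681167989969254, 0.18629197776317596), 87.4101333618164) 
centre top face [ 0.5786 -0.2236  0.1552] origin [ 0.5823 -0.2237  0.1481] 
 [[ 0.6223 -0.3187  0.1793]
 [ 0.63   -0.1325  0.1798]
 [ 0.535  -0.1285  0.1312]
 [ 0.5273 -0.3146  0.1306]]
handle 601 [ 0.5687 -0.2244  0.1784] h max [0.0135 0.036 ]
tray top
 [[0.7198 0.3324 0.016 ]
 [0.672  0.0708 0.016 ]
 [0.4789 0.1059 0.016 ]
 [0.531  0.3683 0.016 ]] [0.6004 0.2194 0.016 ] 
scene
 [[0.5353 0.3658 0.016 ]
 [0.7215 0.333  0.016 ]
 [0.6695 0.0781 0.016 ]
 [0.4836 0.1058 0.016 ]] [0.6025 0.2207 0.016 ]
```

View pics/top_crop.png

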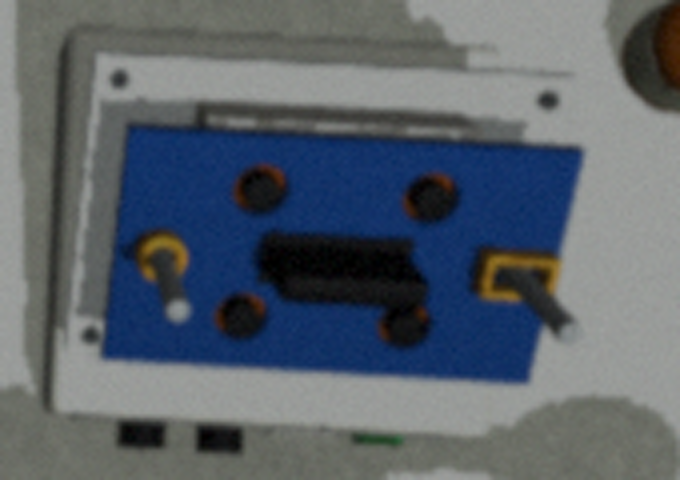

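View pics/scene_crop.png

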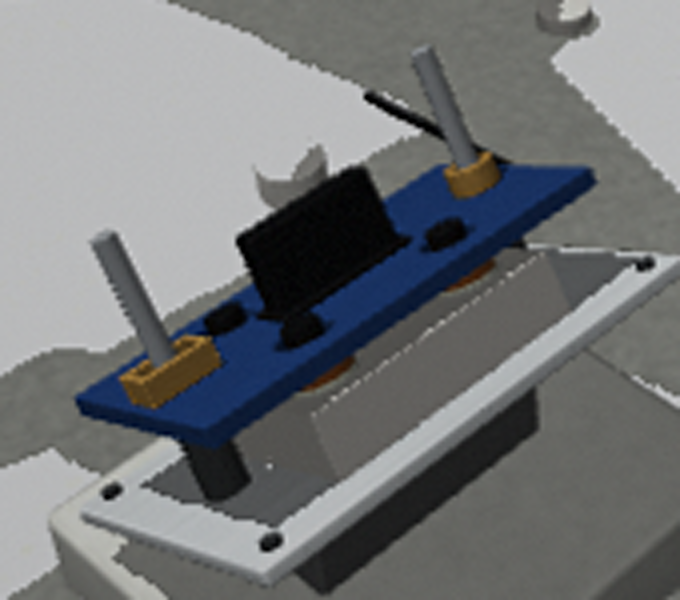

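Top crop: the pin tips are at crop (178,311) and (568,330), with the plate corners at (128,126), (583,150), (527,381) and (103,357). Scene crop: the tips are at (424,50) and (104,236), with plate corners at (595,172), (217,435) and (78,401). The handle is clear of the caps.

Run:
```python
from h import *
np.set_printoptions(precision=4,suppress=True)
Cs=[cam("top"),cam("scene")]
T=lambda p:((p[0]+.5)/4-.5+360,(p[1]+.5)/4-.5+130)
S=lambda p:((p[0]+.5)/4-.5+150,(p[1]+.5)/4-.5+200)
q={"tipL":((178,311),(424,50)),"tipR":((568,330),(104,236)),"c++":((128,126),(595,172)),"c+-":((583,150),(217,433)),"c--":((527,381),(78,401))}
X={k:tri(Cs,(T(a),S(b))) for k,(a,b) in q.items()}
for k in X: print(k,X[k])
P={k:v[0] for k,v in X.items()}
y=P["c++"]-P["c+-"];x=P["c+-"]-P["c--"];print("len",np.linalg.norm(y),np.linalg.norm(x))
y/=np.linalg.norm(y);n=np.cross(x,y);n/=np.linalg.norm(n);x=np.cross(y,n)
R=np.c_[x,y,n];o=(P["c++"]+P["c--"])/2-.008*n
print("R\n",R,"o",o)
for R_,nm in ((R,"tri"),(Ro.from_euler('zy',[np.radians(-2.2),np.radians(-27.5)][::1]).as_matrix() if 0 else (Ro.from_euler('z',-2.2,degrees=True)*Ro.from_euler('y',-27.5,degrees=True)).as_matrix(),"nom")):
    print(nm,R_[:,2])
    for k,yy in (("tipL",.076),("tipR",-.076)):
        l=R_.T@(P[k]-o);print(k,l*1e3,"lean x,y deg",np.degrees(np.arctan2(l[0],l[2])),np.degrees(np.arctan2(l[1]-yy,l[2])))
```

```text
tipL (array([ 0.5487, -0.1435,  0.2097]), [np.float64(0.0016117508169764903), np.float64(0.0016117508169764146)])
tipR (array([ 0.5433, -0.2968,  0.21  ]), [np.float64(0.00026369248500442236), np.float64(0.0002636924850042973)])
c++ (array([ 0.6288, -0.1288,  0.177 ]), [np.float64(0.0011803950806192152), np.float64(0.0011803950806192375)])
c+- (array([ 0.6219, -0.3173,  0.1779]), [np.float64(0.002217450467261143), np.float64(0.002217450467261322)])
c-- (array([ 0.5249, -0.3146,  0.1279]), [np.float64(0.0012840511065772516), np.float64(0.0012840511065772206)])
len 0.1886045222502341 0.10918355808236344
R
 [[ 0.8883  0.0365 -0.4578]
 [-0.0304  0.9993  0.0207]
 [ 0.4582 -0.0044  0.8888]] o [ 0.5805 -0.2219  0.1453]
tri [-0.4578  0.0207  0.8888]
tipL [-1.1023 76.8495 73.3924] lean x,y deg -0.8604979194835353 0.6631462547756021
tipR [ -1.0784 -76.5083  72.9347] lean x,y deg -0.8471305582695027 -0.3993297993579882
nom [-0.4614  0.0177  0.887 ]
tipL [-1.0957 77.0704 73.1604] lean x,y deg -0.8580616088488389 0.8382635200252331
tipR [ -0.5045 -76.2869  73.1725] lean x,y deg -0.39499480887062954 -0.22466458632680758
```

>>> send_rows --targets '[{"translation": [2.5,-1,-3.5],"spin": 0,"jaw": 1},{"translation": [6,-2,-6.5],"spin": 0,"jaw": 1},{"translation": [10,-3,-9],"spin": 3,"jaw": 1},{"translation": [14.5,-4.5,-10],"spin": 6,"jaw": 1},{"translation": [19,-6,-10],"spin": 10,"jaw": 1}]'

```text
time: 0.6
tool_pos: [0.3172, -0.3901, 0.3284]
tool_rot: [3.139, -0.001, 0.114]
contact_force: [0.9, -1.0, -0.9]
opening: 0.0918
grip_force: 0.0
```

>>> send_rows --targets '[{"translation": [4.3,-2.2,0],"spin": 2,"jaw": 1},{"translation": [8.6,-4.4,0],"spin": 4,"jaw": 1},{"translation": [12.9,-6.7,0],"spin": 6,"jaw": 1},{"translation": [17.2,-8.9,0],"spin": 8,"jaw": 1},{"translation": [21.5,-11.1,0],"spin": 8.9,"jaw": 1}]'

```text
time: 1.1
tool_pos: [0.5176, -0.2538, 0.3264]
tool_rot: [-3.141, 0.001, -0.039]
contact_force: [-0.6, -1.3, 0.5]
opening: 0.0916
grip_force: 0.0
```

>>> send_rows --targets '[{"translation": [4,-0.5,0],"spin": 0,"jaw": 1},{"translation": [6.3,-0.8,0],"spin": 0,"jaw": 1},{"translation": [6.3,-0.8,0],"spin": 0,"jaw": 1},{"translation": [6.3,-0.8,0],"spin": 0,"jaw": 1},{"translation": [6.3,-0.8,0],"spin": 0,"jaw": 1}]'

```text
time: 1.6
tool_pos: [0.5787, -0.25, 0.3267]
tool_rot: [3.142, 0.001, -0.039]
contact_force: [0.1, 0.3, -0.3]
opening: 0.0921
grip_force: 0.0
```

Run:
```python
from h import *
from cell import monitor, read_camera
np.set_printoptions(precision=4,suppress=True)
s=monitor.observe();pose=(s["tool_pos"],s["tool_rot"]);print(pose,s["contact_force"],s["qpos"])
im,d=read_camera("wrist");np.savez("w1.npz",im=im,d=d,p=pose[0],r=pose[1])
C=cam("wrist",pose);cv2.imwrite("pics/w1.png",im[:,:,::-1])
hsv=cv2.cvtColor(im,cv2.COLOR_RGB2HSV);m=cv2.inRange(hsv,(105,120,30),(125,255,255))
v,u=np.nonzero((cv2.erode(m,np.ones((3,3)))>0)&(d>0));P=pts(C,np.c_[u,v],d[v,u])
for _ in range(4):
    c=P.mean(0);U,S,V=np.linalg.svd(P-c,full_matrices=False);n=V[2]*np.sign(V[2][2]);r=(P-c)@n;P=P[abs(r)<max(2.5*r.std(),.002)]
rt=cv2.minAreaRect(np.float32((P-c)@V[:2].T));print(n,rt,"o",c+np.array(rt[0])@V[:2]-.008*n);print(c+cv2.boxPoints(rt)@V[:2])
```

```text
(array([ 0.5787, -0.25  ,  0.3267]), array([ 3.1416,  0.0006, -0.0388])) [ 0.1422  0.2591 -0.3009] [-0.5292  0.5032  1.0021 -0.0003  1.6368  1.0804]
[-0.4616  0.0149  0.887 ] ((-0.0008387044072151184, -0.01658712700009346), (0.18616536259651184, 0.1102510467171669), 1.72190523147583) o [ 0.5785 -0.222   0.1465]
[[ 0.6203 -0.3168  0.1789]
 [ 0.5226 -0.3131  0.128 ]
 [ 0.5293 -0.1271  0.1283]
 [ 0.627  -0.1307  0.1792]]
```

View pics/w1.png

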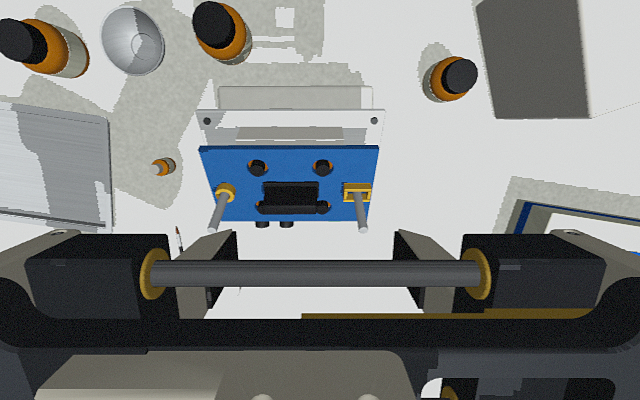

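Wrist view: the plate is at (290,185) and the handle at (290,195), between the pins. The fingers at (210,250) and (420,260) straddle its ends along y. The measured plate origin is (0.5785,-0.222,0.1465), which agrees with the other cameras.

>>> send_rows --targets '[{"translation": [-1.7,-2.8,0],"spin": 0,"jaw": 1},{"translation": [-1.7,-2.8,3.5],"spin": 0,"jaw": 1},{"translation": [-1.7,-2.8,7],"spin": 0,"jaw": 1},{"translation": [-1.7,-2.8,10.5],"spin": 0,"jaw": 1},{"translation": [-1.7,-2.8,13],"spin": 0,"jaw": 1}]'

```text
time: 2.15
tool_pos: [0.562, -0.2212, 0.1952]
tool_rot: [-3.141, 0.001, -0.039]
contact_force: [-0.0, -0.7, -1.0]
opening: 0.0921
grip_force: 0.0
```

>>> send_rows --targets '[{"translation": [0,0,1.3],"spin": 0,"jaw": 1},{"translation": [0,0,2.6],"spin": 0,"jaw": 1},{"translation": [0,0,3.7],"spin": 0,"jaw": 1},{"translation": [0,0,3.7],"spin": 0,"jaw": 0.85},{"translation": [0,0,3.7],"spin": 0,"jaw": 0.78}]' --force 3

```text
time: 2.65
tool_pos: [0.564, -0.2213, 0.1604]
tool_rot: [3.141, -0.001, -0.038]
contact_force: [0.3, -1.0, 1.0]
opening: 0.0801
grip_force: 0.0
```

Run:
```python
from h import *
from cell import monitor, read_camera
np.set_printoptions(precision=4,suppress=True)
s=monitor.observe();print(s["tool_pos"],s["tool_rot"],s["contact_force"],s["torque"],s["opening"])
im,d=read_camera("wrist");np.savez("w2.npz",im=im,d=d,p=s["tool_pos"],r=s["tool_rot"])
cv2.imwrite("pics/w2.png",im[:,:,::-1])
```

```text
[ 0.564  -0.2213  0.1604] [ 3.141  -0.001  -0.0382] [ 0.2958 -1.0252  0.9548] [0.0712 0.0105 0.0828] 0.08014105459385602
```

View pics/w2.png

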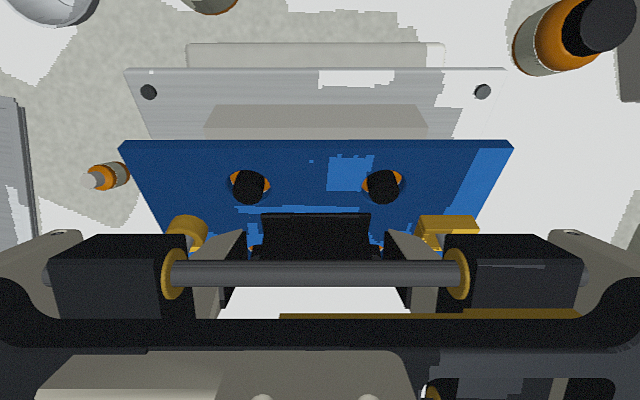

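The handle spans columns 263 to 370 and the finger inner faces sit near 240 and 390, so it's centred. I'll close softly and watch the sideways force.

>>> send_rows --targets '[{"translation": [0,0,0],"spin": 0,"jaw": 0.72},{"translation": [0,0,0],"spin": 0,"jaw": 0.69},{"translation": [0,0,0],"spin": 0,"jaw": 0.67},{"translation": [0,0,0],"spin": 0,"jaw": 0.66},{"translation": [0,0,0],"spin": 0,"jaw": 0.65}]' --force 3

```text
time: 3.2
tool_pos: [0.5637, -0.2215, 0.1599]
tool_rot: [3.141, -0.0, -0.038]
contact_force: [-0.7, -1.8, 0.6]
opening: 0.0601
grip_force: 3.0
```

>>> send_rows --targets '[{"translation": [0,0,0],"spin": 0,"jaw": 0.63},{"translation": [0,0,0],"spin": 0,"jaw": 0.6},{"translation": [0,0,0],"spin": 0,"jaw": 0.6},{"translation": [0,0,0],"spin": 0,"jaw": 0.6},{"translation": [0,0,0],"spin": 0,"jaw": 0.6}]' --force 3

```text
time: 3.7
tool_pos: [0.5636, -0.2214, 0.1599]
tool_rot: [3.141, -0.0, -0.038]
contact_force: [-1.4, -3.8, 1.8]
opening: 0.0597
grip_force: 3.0
```

>>> send_rows --targets '[{"translation": [0,0.05,0],"spin": 0,"jaw": 0.6},{"translation": [0,0.08,0],"spin": 0,"jaw": 0.6},{"translation": [0,0.08,0],"spin": 0,"jaw": 0.6},{"translation": [0,0.08,0],"spin": 0,"jaw": 0.6},{"translation": [0,0.08,0],"spin": 0,"jaw": 0.6}]' --force 6

```text
time: 4.2
tool_pos: [0.5636, -0.2214, 0.1598]
tool_rot: [-3.141, 0.0, -0.038]
contact_force: [-1.7, 0.7, 3.3]
opening: 0.0601
grip_force: 6.0
```

>>> send_rows --targets '[{"translation": [0,0,0],"spin": 0,"jaw": 0.6},{"translation": [0,0,0],"spin": 0,"jaw": 0.6},{"translation": [0,0,0],"spin": 0,"jaw": 0.6},{"translation": [0,0,0],"spin": 0,"jaw": 0.6},{"translation": [0,0,0],"spin": 0,"jaw": 0.6}]' --force 30

```text
time: 4.7
tool_pos: [0.5636, -0.2215, 0.1598]
tool_rot: [-3.141, 0.0, -0.038]
contact_force: [-2.4, 4.0, 5.2]
opening: 0.06
grip_force: 30.0
```

```bash
python3 -c "
from cell import monitor;import numpy as np
s=monitor.observe();[print(k,np.round(s[k],4)) for k in ('time','tool_pos','tool_rot','contact_force','torque','opening','grip_force')]"
```

```text
time 4.7
tool_pos [ 0.5636 -0.2215  0.1598]
tool_rot [-3.141e+00  1.000e-04 -3.790e-02]
contact_force [-2.4325  3.9806  5.1931]
torque [ 0.5898  0.3191 -0.0226]
opening 0.06
grip_force 30.0004
```

>>> send_rows --targets '[{"translation": [-0.03,-0.04,-0.08],"spin": 0,"jaw": 0.55},{"translation": [-0.08,-0.04,-0.15],"spin": 0,"jaw": 0.55},{"translation": [-0.12,-0.04,-0.23],"spin": 0,"jaw": 0.55},{"translation": [-0.16,-0.04,-0.31],"spin": 0,"jaw": 0.55},{"translation": [-0.21,-0.04,-0.4],"spin": 0,"jaw": 0.55}]' --force 40

```text
time: 5.2
tool_pos: [0.5613, -0.2215, 0.1634]
tool_rot: [-3.141, 0.001, -0.038]
contact_force: [0.4, 1.1, -4.1]
opening: 0.0596
grip_force: 40.0
```

```bash
cat > s.py <<'E'
from cell import monitor;import numpy as np
s=monitor.observe();[print(k,np.round(s[k],4)) for k in ('time','tool_pos','contact_force','torque','opening')]
o0=np.array([.5636,-.2215,.1598]);x=np.array([.8865,-.0325,.4617]);y=np.array([.0366,.9993,0]);n=np.array([-.4614,.0169,.887])
d=s['tool_pos']-o0;F=s['contact_force']-[0,0,-4.1]
print("deck disp mm",np.round(1e3*np.array([d@x,d@y,d@n]),2),"F deck (weight off)",np.round([F@x,F@y,F@n],1))
E
python3 s.py
```

```text
time 5.2
tool_pos [ 0.5613 -0.2215  0.1634]
contact_force [ 0.4137  1.0761 -4.0851]
torque [ 0.0012  0.099  -0.0145]
opening 0.0596
deck disp mm [-0.43 -0.06  4.26] F deck (weight off) [ 0.3  1.1 -0.2]
```

>>> send_rows --targets '[{"translation": [-0.08,0,-0.14],"spin": 0,"jaw": 0.55},{"translation": [-0.15,0,-0.28],"spin": 0,"jaw": 0.55},{"translation": [-0.23,0,-0.42],"spin": 0,"jaw": 0.55},{"translation": [-0.3,0,-0.56],"spin": 0,"jaw": 0.55},{"translation": [-0.37,0,-0.7],"spin": 0,"jaw": 0.55}]'

```text
time: 5.7
tool_pos: [0.5578, -0.2213, 0.1709]
tool_rot: [3.141, -0.0, -0.038]
contact_force: [-0.6, -0.7, -5.0]
opening: 0.06
grip_force: 40.0
```

```bash
python3 s.py
```

```text
time 5.7
tool_pos [ 0.5578 -0.2213  0.1709]
contact_force [-0.5566 -0.7206 -5.0313]
torque [ 0.025   0.0425 -0.0094]
opening 0.06
deck disp mm [-0.05  0.02 12.55] F deck (weight off) [-0.9 -0.7 -0.6]
```

>>> send_rows --targets '[{"translation": [-0.08,0,-0.14],"spin": 0,"jaw": 0.55},{"translation": [-0.16,0,-0.28],"spin": 0,"jaw": 0.55},{"translation": [-0.24,0,-0.42],"spin": 0,"jaw": 0.55},{"translation": [-0.32,0,-0.56],"spin": 0,"jaw": 0.55},{"translation": [-0.39,0,-0.7],"spin": 0,"jaw": 0.55}]'

```text
time: 6.2
tool_pos: [0.5539, -0.2211, 0.1779]
tool_rot: [3.141, -0.0, -0.038]
contact_force: [0.2, 0.0, -4.3]
opening: 0.0596
grip_force: 40.0
```

```bash
python3 s.py
```

```text
time 6.2
tool_pos [ 0.5539 -0.2211  0.1779]
contact_force [ 0.1532  0.0154 -4.3494]
torque [0.0329 0.0382 0.0384]
opening 0.0596
deck disp mm [-0.3   0.04 20.53] F deck (weight off) [ 0.   0.  -0.3]
```

>>> send_rows --targets '[{"translation": [-0.08,0,-0.14],"spin": 0,"jaw": 0.55},{"translation": [-0.15,0,-0.28],"spin": 0,"jaw": 0.55},{"translation": [-0.23,-0.01,-0.42],"spin": 0,"jaw": 0.55},{"translation": [-0.3,-0.01,-0.56],"spin": 0,"jaw": 0.55},{"translation": [-0.38,-0.01,-0.7],"spin": 0,"jaw": 0.55}]'

```text
time: 6.7
tool_pos: [0.5501, -0.2209, 0.1848]
tool_rot: [3.142, -0.0, -0.038]
contact_force: [-0.7, 0.3, -3.7]
opening: 0.0598
grip_force: 40.0
```

```bash
python3 s.py
```

```text
time 6.7
tool_pos [ 0.5501 -0.2209  0.1848]
contact_force [-0.6888  0.291  -3.6977]
torque [ 0.0279  0.0307 -0.0115]
opening 0.0598
deck disp mm [-0.45  0.14 28.47] F deck (weight off) [-0.4  0.3  0.7]
```

>>> send_rows --targets '[{"translation": [-0.08,0,-0.14],"spin": 0,"jaw": 0.55},{"translation": [-0.15,0,-0.28],"spin": 0,"jaw": 0.55},{"translation": [-0.23,-0.01,-0.42],"spin": 0,"jaw": 0.55},{"translation": [-0.3,-0.01,-0.56],"spin": 0,"jaw": 0.55},{"translation": [-0.38,-0.01,-0.7],"spin": 0,"jaw": 0.55}]'

```text
time: 7.2
tool_pos: [0.5463, -0.2206, 0.1918]
tool_rot: [3.142, -0.0, -0.038]
contact_force: [-0.1, -0.1, -4.7]
opening: 0.0597
grip_force: 40.0
```

```bash
python3 s.py
```

```text
time 7.2
tool_pos [ 0.5463 -0.2206  0.1918]
contact_force [-0.1173 -0.0621 -4.7261]
torque [0.0046 0.0814 0.0225]
opening 0.0597
deck disp mm [-0.6   0.25 36.41] F deck (weight off) [-0.4 -0.1 -0.5]
```

>>> send_rows --targets '[{"translation": [-0.08,0,-0.14],"spin": 0,"jaw": 0.55},{"translation": [-0.15,0,-0.28],"spin": 0,"jaw": 0.55},{"translation": [-0.23,-0.01,-0.42],"spin": 0,"jaw": 0.55},{"translation": [-0.3,-0.01,-0.56],"spin": 0,"jaw": 0.55},{"translation": [-0.38,-0.01,-0.7],"spin": 0,"jaw": 0.55}]'

```text
time: 7.7
tool_pos: [0.5425, -0.2204, 0.1989]
tool_rot: [3.141, -0.0, -0.038]
contact_force: [-0.2, -0.5, -4.5]
opening: 0.0599
grip_force: 40.0
```

```bash
python3 s.py
cat > pl.py <<'E'
from h import *
from cell import monitor, read_camera
import sys
np.set_printoptions(precision=4,suppress=True)
def plane(n):
    s=monitor.observe();C=cam(n,(s["tool_pos"],s["tool_rot"]));im,d=read_camera(n)
    if len(sys.argv)>1: cv2.imwrite(f"pics/{n}_{sys.argv[1]}.png",im[:,:,::-1])
    hsv=cv2.cvtColor(im,cv2.COLOR_RGB2HSV);m=cv2.inRange(hsv,(105,120,30),(125,255,255))
    _,L,st,_=cv2.connectedComponentsWithStats(m);
    P=None;m=cv2.erode(m,np.ones((3,3)))
    v,u=np.nonzero((m>0)&(d>0));P=pts(C,np.c_[u,v],d[v,u])
    g=s["tool_pos"];P=P[np.linalg.norm(P-g,axis=1)<.14]
    for _ in range(5):
        c=P.mean(0);V=np.linalg.svd(P-c,full_matrices=False)[2];nn=V[2]*np.sign(V[2][2]);r=(P-c)@nn;P=P[abs(r)<max(2.5*r.std(),.002)]
    rt=cv2.minAreaRect(np.float32((P-c)@V[:2].T))
    print(n,len(P),"n",nn,"tilt",np.degrees(np.arccos(nn[2])),"size",rt[1],"centre",c+np.array(rt[0])@V[:2]);print(c+cv2.boxPoints(rt)@V[:2])
for n in ("top","wrist"): plane(n)
E
python3 pl.py
```

```text
time 7.7
tool_pos [ 0.5425 -0.2204  0.1989]
contact_force [-0.229  -0.5229 -4.4703]
torque [ 0.1082  0.031  -0.0041]
opening 0.0599
deck disp mm [-0.72  0.34 44.41] F deck (weight off) [-0.4 -0.5 -0.2]
top 762 n [-0.4623  0.0168  0.8866] tilt 27.55247546448536 size (0.14840534329414368, 0.10592097789049149) centre [ 0.5557 -0.2022  0.1919]
[[ 0.5998 -0.2781  0.2163]
 [ 0.506  -0.2746  0.1673]
 [ 0.5115 -0.1263  0.1674]
 [ 0.6054 -0.1298  0.2164]]
wrist 19746 n [-0.4608  0.0156  0.8874] tilt 27.454326517382228 size (0.18955326080322266, 0.07686283439397812) centre [ 0.5687 -0.2208  0.2006]
[[ 0.5384 -0.1247  0.1831]
 [ 0.6065 -0.1275  0.2186]
 [ 0.599  -0.317   0.218 ]
 [ 0.5309 -0.3141  0.1826]]
```

>>> send_rows --targets '[{"translation": [-0.08,0,-0.14],"spin": 0,"jaw": 0.55},{"translation": [-0.15,0,-0.28],"spin": 0,"jaw": 0.55},{"translation": [-0.23,-0.01,-0.42],"spin": 0,"jaw": 0.55},{"translation": [-0.3,-0.01,-0.56],"spin": 0,"jaw": 0.55},{"translation": [-0.38,-0.01,-0.7],"spin": 0,"jaw": 0.55}]'

```text
time: 8.3
tool_pos: [0.5387, -0.2201, 0.2059]
tool_rot: [3.141, -0.0, -0.038]
contact_force: [-0.8, 1.6, -5.1]
opening: 0.0604
grip_force: 40.0
```

```bash
python3 s.py
```

```text
time 8.3
tool_pos [ 0.5387 -0.2201  0.2059]
contact_force [-0.8319  1.5966 -5.1208]
torque [-0.0292  0.0633 -0.0147]
opening 0.0604
deck disp mm [-0.86  0.44 52.38] F deck (weight off) [-1.3  1.6 -0.5]
```

>>> send_rows --targets '[{"translation": [-0.08,-0.01,-0.14],"spin": 0,"jaw": 0.55},{"translation": [-0.16,-0.02,-0.28],"spin": 0,"jaw": 0.55},{"translation": [-0.24,-0.03,-0.42],"spin": 0,"jaw": 0.55},{"translation": [-0.32,-0.03,-0.56],"spin": 0,"jaw": 0.55},{"translation": [-0.39,-0.03,-0.7],"spin": 0,"jaw": 0.55}]'

```text
time: 8.8
tool_pos: [0.5348, -0.2197, 0.2129]
tool_rot: [3.141, -0.0, -0.038]
contact_force: [-0.5, 0.4, -4.6]
opening: 0.0597
grip_force: 40.0
```

```bash
python3 s.py
```

```text
time 8.8
tool_pos [ 0.5348 -0.2197  0.2129]
contact_force [-0.5025  0.4409 -4.5737]
torque [0.0264 0.0744 0.0165]
opening 0.0597
deck disp mm [-1.09  0.77 60.38] F deck (weight off) [-0.7  0.4 -0.2]
```

>>> send_rows --targets '[{"translation": [-0.08,0,-0.14],"spin": 0,"jaw": 0.55},{"translation": [-0.16,0,-0.28],"spin": 0,"jaw": 0.55},{"translation": [-0.24,-0.01,-0.42],"spin": 0,"jaw": 0.55},{"translation": [-0.32,-0.01,-0.56],"spin": 0,"jaw": 0.55},{"translation": [-0.39,-0.01,-0.7],"spin": 0,"jaw": 0.55}]'

```text
time: 9.3
tool_pos: [0.5309, -0.2194, 0.2198]
tool_rot: [3.142, 0.0, -0.038]
contact_force: [-0.5, 0.1, -4.2]
opening: 0.0597
grip_force: 40.0
```

```bash
python3 s.py
```

```text
time 9.3
tool_pos [ 0.5309 -0.2194  0.2198]
contact_force [-0.5087  0.0635 -4.2365]
torque [0.0134 0.0617 0.0158]
opening 0.0597
deck disp mm [-1.34  0.87 68.38] F deck (weight off) [-0.5  0.   0.1]
```

>>> send_rows --targets '[{"translation": [-0.08,0,-0.14],"spin": 0,"jaw": 0.55},{"translation": [-0.16,0,-0.28],"spin": 0,"jaw": 0.55},{"translation": [-0.24,-0.01,-0.42],"spin": 0,"jaw": 0.55},{"translation": [-0.32,-0.01,-0.56],"spin": 0,"jaw": 0.55},{"translation": [-0.39,-0.01,-0.7],"spin": 0,"jaw": 0.55}]'

```text
time: 9.8
tool_pos: [0.527, -0.2192, 0.2268]
tool_rot: [3.142, 0.0, -0.038]
contact_force: [0.6, 0.1, -4.3]
opening: 0.0599
grip_force: 40.0
```

>>> send_rows --targets '[{"translation": [-0.1,0,-0.18],"spin": 0,"jaw": 0.55},{"translation": [-0.2,0,-0.36],"spin": 0,"jaw": 0.55},{"translation": [-0.35,-0.01,-0.63],"spin": 0,"jaw": 0.55},{"translation": [-0.5,-0.01,-0.9],"spin": 0,"jaw": 0.55},{"translation": [-0.7,-0.01,-1.3],"spin": 0,"jaw": 0.55}]'

```text
time: 10.3
tool_pos: [0.5199, -0.2188, 0.2399]
tool_rot: [3.142, 0.0, -0.038]
contact_force: [0.2, -0.0, -4.1]
opening: 0.0598
grip_force: 40.0
```

```bash
python3 s.py
```

```text
time 10.3
tool_pos [ 0.5199 -0.2188  0.2399]
contact_force [ 0.1545 -0.0421 -4.1073]
torque [-0.0052  0.0414  0.0295]
opening 0.0598
deck disp mm [-1.83  1.12 91.25] F deck (weight off) [ 0.1 -0.  -0.1]
```

The plate is off the pins with no side load. Next I carry it over the tray.

>>> send_rows --targets '[{"translation": [0,0,-2],"spin": 0,"jaw": 0.55},{"translation": [0.3,-1,-4.5],"spin": 0,"jaw": 0.55},{"translation": [0.7,-3.5,-6.5],"spin": 0,"jaw": 0.55},{"translation": [1.2,-7,-7.5],"spin": 0,"jaw": 0.55},{"translation": [1.8,-11,-8],"spin": 0,"jaw": 0.55}]'

```text
time: 10.8
tool_pos: [0.5425, -0.1094, 0.3214]
tool_rot: [3.141, -0.003, -0.04]
contact_force: [0.4, 0.8, -4.5]
opening: 0.0597
grip_force: 40.0
```

>>> send_rows --targets '[{"translation": [0.5,-4,0],"spin": 0,"jaw": 0.55},{"translation": [1,-8,0],"spin": 0,"jaw": 0.55},{"translation": [1.5,-12,0],"spin": 0,"jaw": 0.55},{"translation": [2,-16,0],"spin": 0,"jaw": 0.55},{"translation": [2.4,-20,0],"spin": 0,"jaw": 0.55}]'

```text
time: 11.3
tool_pos: [0.5738, 0.091, 0.3201]
tool_rot: [3.142, -0.0, -0.038]
contact_force: [0.1, 0.1, -3.3]
opening: 0.0597
grip_force: 40.0
```

>>> send_rows --targets '[{"translation": [0.1,-4,0],"spin": 2,"jaw": 0.55},{"translation": [0.2,-8,0],"spin": 4,"jaw": 0.55},{"translation": [0.2,-11.5,0],"spin": 6,"jaw": 0.55},{"translation": [0.2,-13.5,0],"spin": 8.9,"jaw": 0.55},{"translation": [0.2,-13.5,0],"spin": 8.9,"jaw": 0.55}]'

```text
time: 11.8
tool_pos: [0.5804, 0.2272, 0.3194]
tool_rot: [-3.141, 0.001, -0.191]
contact_force: [-0.1, 0.1, -4.9]
opening: 0.0595
grip_force: 40.0
```

```bash
python3 s.py; python3 pl.py a
```

```text
time 11.8
tool_pos [0.5804 0.2272 0.3194]
contact_force [-0.0574  0.0626 -4.8767]
torque [0.0253 0.0847 0.0024]
opening 0.0595
deck disp mm [ 74.03 448.96 141.39] F deck (weight off) [-0.4  0.1 -0.7]
top 2466 n [-0.4542  0.0869  0.8866] tilt 27.54474625384771 size (0.10820060968399048, 0.1860770285129547) centre [0.5913 0.2215 0.3118]
[[0.656  0.3038 0.3369]
 [0.6209 0.1211 0.3368]
 [0.5267 0.1392 0.2868]
 [0.5618 0.3219 0.2869]]
wrist 19166 n [-0.4523  0.0855  0.8878] tilt 27.40539560625265 size (0.07632613182067871, 0.18887096643447876) centre [0.6064 0.2207 0.3209]
[[0.5908 0.3198 0.3035]
 [0.5554 0.1343 0.3033]
 [0.6219 0.1216 0.3384]
 [0.6574 0.3071 0.3386]]
```

View pics/wrist_a.png

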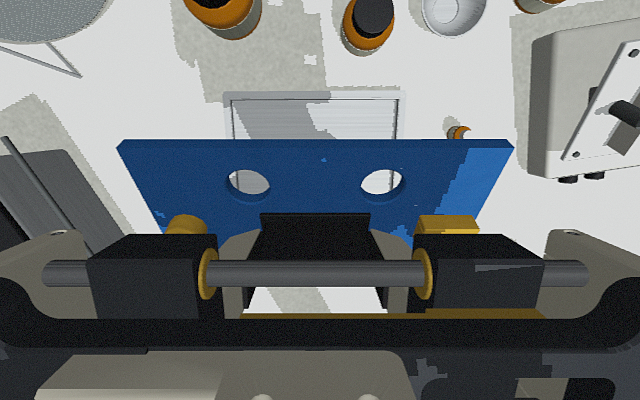

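Wrist view: the plate is held at its original tilt, square with the tray beneath it, whose rim spans about (228,92) to (403,92). Now I lower it.

>>> send_rows --targets '[{"translation": [0.1,0.3,4],"spin": 0,"jaw": 0.55},{"translation": [0.1,0.3,8],"spin": 0,"jaw": 0.55},{"translation": [0.1,0.3,12],"spin": 0,"jaw": 0.55},{"translation": [0.1,0.3,16],"spin": 0,"jaw": 0.55},{"translation": [0.1,0.3,20],"spin": 0,"jaw": 0.55}]'

```text
time: 12.4
tool_pos: [0.5816, 0.2193, 0.1188]
tool_rot: [3.141, -0.001, -0.194]
contact_force: [0.7, -0.3, -5.3]
opening: 0.0597
grip_force: 40.0
```

>>> send_rows --targets '[{"translation": [0,0,2],"spin": 0,"jaw": 0.55},{"translation": [0,0,4],"spin": 0,"jaw": 0.55},{"translation": [0,0,5.5],"spin": 0,"jaw": 0.55},{"translation": [0,0,6.5],"spin": 0,"jaw": 0.55},{"translation": [0,0,7],"spin": 0,"jaw": 0.55}]'

```text
time: 12.9
tool_pos: [0.5814, 0.2199, 0.0491]
tool_rot: [3.141, 0.001, -0.194]
contact_force: [0.4, -0.4, -3.8]
opening: 0.0599
grip_force: 40.0
```

```bash
python3 s.py
```

```text
time 12.9
tool_pos [0.5814 0.2199 0.0491]
contact_force [ 0.4222 -0.3885 -3.7594]
torque [0.0703 0.0561 0.008 ]
opening 0.0599
deck disp mm [-49.69 441.78 -98.94] F deck (weight off) [ 0.5 -0.4  0.1]
```

>>> send_rows --targets '[{"translation": [0,0,0.15],"spin": 0,"jaw": 0.55},{"translation": [0,0,0.3],"spin": 0,"jaw": 0.55},{"translation": [0,0,0.45],"spin": 0,"jaw": 0.55},{"translation": [0,0,0.55],"spin": 0,"jaw": 0.55},{"translation": [0,0,0.65],"spin": 0,"jaw": 0.55}]' --force 20

```text
time: 13.4
tool_pos: [0.5815, 0.2212, 0.0435]
tool_rot: [-3.141, -0.001, -0.193]
contact_force: [-0.4, -0.4, -4.6]
opening: 0.0597
grip_force: 20.0
```

>>> send_rows --targets '[{"translation": [0,0,0.05],"spin": 0,"jaw": 0.55},{"translation": [0,0,0.1],"spin": 0,"jaw": 0.55},{"translation": [0,0,0.15],"spin": 0,"jaw": 0.55},{"translation": [0,0,0.2],"spin": 0,"jaw": 0.55},{"translation": [0,0,0.2],"spin": 0,"jaw": 0.55}]'

```text
time: 13.9
tool_pos: [0.5821, 0.221, 0.042]
tool_rot: [-3.141, -0.002, -0.193]
contact_force: [0.9, -1.0, 2.5]
opening: 0.0602
grip_force: 20.0
```

```bash
python3 s.py; python3 pl.py
```

```text
time 13.9
tool_pos [0.5821 0.221  0.042 ]
contact_force [ 0.8665 -0.9552  2.4593]
torque [-0.2279  0.1239  0.0148]
opening 0.0602
deck disp mm [ -52.37  442.87 -105.6 ] F deck (weight off) [ 3.8 -0.9  5.4]
top 694 n [-0.4417  0.0873  0.8929] tilt 26.761467266736176 size (0.10527423024177551, 0.14779844880104065) centre [0.5904 0.1992 0.0346]
[[0.6508 0.2626 0.0583]
 [0.6222 0.1176 0.0583]
 [0.5299 0.1359 0.0109]
 [0.5586 0.2808 0.0109]]
wrist 19107 n [-0.4408  0.0844  0.8936] tilt 26.66802179264382 size (0.18965567648410797, 0.07415620982646942) centre [0.6088 0.2162 0.0437]
[[0.595  0.3158 0.0275]
 [0.6599 0.3027 0.0607]
 [0.6227 0.1167 0.06  ]
 [0.5578 0.1298 0.0267]]
```

>>> send_rows --targets '[{"translation": [0.15,0,0.1],"spin": 0,"jaw": 0.55},{"translation": [0.3,0,0.2],"spin": 0,"jaw": 0.55},{"translation": [0.45,0,0.32],"spin": 0,"jaw": 0.55},{"translation": [0.62,0,0.45],"spin": 0,"jaw": 0.55},{"translation": [0.8,0,0.6],"spin": 0,"jaw": 0.55}]'

```text
time: 14.5
tool_pos: [0.5898, 0.2195, 0.0352]
tool_rot: [-3.141, -0.001, -0.193]
contact_force: [3.2, -1.4, 4.0]
opening: 0.0598
grip_force: 20.0
```

```bash
python3 s.py; python3 pl.py
```

```text
time 14.5
tool_pos [0.5898 0.2195 0.0352]
contact_force [ 3.1628 -1.3763  3.9917]
torque [-0.1396 -0.1776  0.0253]
opening 0.0598
deck disp mm [ -48.6   441.64 -115.13] F deck (weight off) [ 6.6 -1.3  5.7]
top 762 n [-0.2956  0.057   0.9536] tilt 17.52215381756588 size (0.10459782183170319, 0.16723932325839996) centre [0.5959 0.2079 0.0265]
[[0.5311 0.1352 0.0107]
 [0.5627 0.2994 0.0107]
 [0.6606 0.2806 0.0422]
 [0.629  0.1163 0.0422]]
wrist 20329 n [-0.2893  0.0548  0.9557] tilt 17.123152382422706 size (0.18915961682796478, 0.10947839915752411) centre [0.5974 0.2184 0.0273]
[[0.5637 0.3211 0.0112]
 [0.6665 0.3015 0.0435]
 [0.6311 0.1157 0.0434]
 [0.5283 0.1353 0.0112]]
```

>>> send_rows --targets '[{"translation": [0.2,0,0.19],"spin": 0,"jaw": 0.55},{"translation": [0.4,0,0.38],"spin": 0,"jaw": 0.55},{"translation": [0.6,0,0.6],"spin": 0,"jaw": 0.55},{"translation": [0.8,0,0.82],"spin": 0,"jaw": 0.55},{"translation": [0.98,0,1.04],"spin": 0,"jaw": 0.55}]'

```text
time: 15.1
tool_pos: [0.5985, 0.2178, 0.0242]
tool_rot: [3.141, 0.001, -0.193]
contact_force: [1.4, 0.4, 1.6]
opening: 0.06
grip_force: 20.0
```

```bash
python3 s.py; python3 pl.py
```

```text
time 15.1
tool_pos [0.5985 0.2178 0.0242]
contact_force [1.4122 0.4383 1.6369]
torque [ 0.2065 -0.0102 -0.0164]
opening 0.06
deck disp mm [ -45.92  440.22 -129.  ] F deck (weight off) [3.9 0.5 4.4]
top 845 n [-0.0799  0.0182  0.9966] tilt 4.698121219881844 size (0.1661624014377594, 0.10357025265693665) centre [0.5992 0.2069 0.0145]
[[0.6342 0.1156 0.019 ]
 [0.5329 0.135  0.0105]
 [0.5641 0.2982 0.01  ]
 [0.6655 0.2788 0.0185]]
wrist 21680 n [-0.0728  0.0129  0.9973] tilt 4.241374761454423 size (0.18929974734783173, 0.10985895246267319) centre [0.6008 0.2177 0.0153]
[[0.565  0.3211 0.0113]
 [0.6725 0.3002 0.0195]
 [0.6366 0.1144 0.0193]
 [0.529  0.1352 0.0111]]
```

Tilt is down to 4.4°. I need about 3 mm along x and 4.5 mm down to lay it flat.

>>> send_rows --targets '[{"translation": [0.1,0,0.1],"spin": 0,"jaw": 0.55},{"translation": [0.18,0,0.2],"spin": 0,"jaw": 0.55},{"translation": [0.26,0,0.32],"spin": 0,"jaw": 0.55},{"translation": [0.32,0,0.43],"spin": 0,"jaw": 0.55},{"translation": [0.32,0,0.45],"spin": 0,"jaw": 0.55}]'

```text
time: 15.7
tool_pos: [0.6013, 0.2171, 0.0199]
tool_rot: [3.141, 0.002, -0.193]
contact_force: [-2.1, 2.4, 0.9]
opening: 0.0597
grip_force: 20.0
```

```bash
python3 s.py; python3 pl.py
```

```text
time 15.7
tool_pos [0.6013 0.2171 0.0199]
contact_force [-2.1336  2.3641  0.9444]
torque [ 0.4923  0.5257 -0.0544]
opening 0.0597
deck disp mm [ -45.4   439.67 -134.11] F deck (weight off) [0.4 2.3 5.5]
top 826 n [0.0004 0.0013 1.    ] tilt 0.07823101206647917 size (0.16326002776622772, 0.10311393439769745) centre [0.5997 0.2048 0.0102]
[[0.6351 0.115  0.0103]
 [0.5338 0.1343 0.0103]
 [0.5644 0.2947 0.0101]
 [0.6657 0.2753 0.0101]]
wrist 20181 n [-0.0009 -0.0012  1.    ] tilt 0.08747209196423483 size (0.18930616974830627, 0.10677187889814377) centre [0.6029 0.217  0.0113]
[[0.5686 0.3202 0.0114]
 [0.6734 0.2997 0.0114]
 [0.6371 0.1139 0.0112]
 [0.5323 0.1344 0.0111]]
```

>>> send_rows --targets '[{"translation": [0,0,0],"spin": 0,"jaw": 0.62},{"translation": [0,0,0],"spin": 0,"jaw": 0.66},{"translation": [0,0,0],"spin": 0,"jaw": 0.7},{"translation": [0,0,0],"spin": 0,"jaw": 0.75},{"translation": [0,0,0],"spin": 0,"jaw": 0.77}]' --force 5

```text
time: 16.3
tool_pos: [0.6023, 0.2169, 0.0205]
tool_rot: [-3.142, -0.001, -0.193]
contact_force: [-0.5, 0.8, 0.2]
opening: 0.0696
grip_force: 0.0
```

>>> send_rows --targets '[{"translation": [0,0,0],"spin": 0,"jaw": 0.77},{"translation": [0,0,-0.5],"spin": 0,"jaw": 0.77},{"translation": [0,0,-1.5],"spin": 0,"jaw": 0.77},{"translation": [0,0,-3],"spin": 0,"jaw": 0.77},{"translation": [0,0,-5],"spin": 0,"jaw": 0.77}]'

```text
time: 16.8
tool_pos: [0.6018, 0.217, 0.0714]
tool_rot: [3.141, 0.0, -0.193]
contact_force: [0.6, 0.0, 0.0]
opening: 0.0707
grip_force: 0.0
```

>>> send_rows --targets '[{"translation": [0,0,-4],"spin": 0,"jaw": 0.77},{"translation": [-2,0,-8],"spin": 0,"jaw": 0.77},{"translation": [-5,0,-12],"spin": 0,"jaw": 0.77},{"translation": [-9,0,-14],"spin": 0,"jaw": 0.77},{"translation": [-13,0,-14],"spin": 0,"jaw": 0.77}]'

```text
time: 17.3
tool_pos: [0.475, 0.2427, 0.2153]
tool_rot: [-3.137, -0.008, -0.194]
contact_force: [-0.3, 1.2, 0.0]
opening: 0.0705
grip_force: 0.0
```

```bash
python3 s.py
python3 - <<'E'
import cv2
from cell import read_camera
a=read_camera("scene")[0];b=read_camera("top")[0]
cv2.imwrite("pics/fin.png",cv2.resize(cv2.vconcat([a,b]),(480,600),interpolation=cv2.INTER_AREA)[:,:,::-1])
E
```

```text
time 17.3
tool_pos [0.475  0.2427 0.2153]
contact_force [-0.282   1.1621  0.0365]
torque [ 0.1016  0.0176 -0.0247]
opening 0.0705
deck disp mm [-67.98 460.64  97.96] F deck (weight off) [1.6 1.2 3.8]
```

View pics/fin.png

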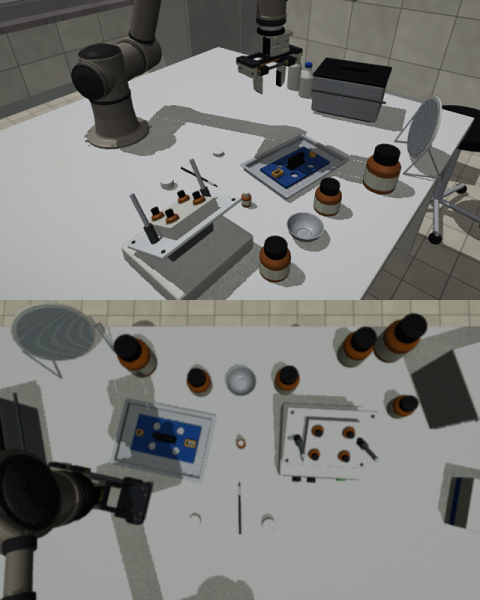

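The plate lies flat in the tray with its handle up, at about (165,438) in the lower picture. The four vials still stand in their pockets around (330,443), the bystanders haven't moved, and the gripper is clear.

```bash
python3 -c "
from cell import job;print(job.hand_in())"
```

```text
the job is handed in; nothing more can be done
None
```

I lifted the plate square off its pins, laid it flat in the tray with the handle up and let go; the vials and everything else stayed in place, and I handed the job in at about 17 s.

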